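# Stand the fallen access panel back up and catch it

## Task

The white access panel of the plywood pipe boxing has fallen forward onto the two shut-off valves. Gently push it back up with the fingertips, without lifting it and with its foot staying in the floor channel, until it rests against the boxing; then push the metal turn-catch from its raised side position down until it points straight down over the front of the panel. Leave the valve knobs and everything standing around as they are.

Things in the scene. Friction and masses are not known exactly. Their poses are not given: they have to be found in the camera images.
- boxing: Fixed plywood pipe boxing, 340 mm wide, 104 deep, 217 high, with an opening in its front. Origin: bottom centre of its front face, on the cupboard floor (z = 0). x points from the front face into the boxing (the way to push the panel home), y to the left for someone facing the front, z up.
- panel: Loose white access panel with vent slots, 260 mm wide, 185 high, 6 thick, about 0.2 kg. Origin: middle of its bottom edge; x through its thickness (towards the boxing), y along its width (left), z up it. At the start it leans forward 0.5 to 0.6 rad onto the valves. A newton or two at its top edge swings it up about its foot; upright, it leans slightly back on the boxing and stays.
- panel_top (a point): Middle of the panel's top edge (centre of its thickness), 185 mm up from its origin. It rises about 25 mm as the panel swings up. Panel home: about 3 mm in front of the boxing's front face, 185 mm above the floor. Fallen: about 155 to 165 mm above the floor, 95 to 120 mm in front of the boxing.
- panel_foot (a point): Middle of the panel's bottom edge (the panel's origin). It stands in an aluminium floor channel along the foot of the boxing's front face: walls 10 mm high, groove from 10 to 26 mm in front of the face, front lip 26 to 29 mm in front.
- catch_pivot (a point): Pivot of the aluminium turn-catch on the boxing's top rail: 200 mm above the floor, 45 mm left of the boxing's middle, 15 mm above the top of the upright panel. It lies in mid-thickness of the bar, which is 8 mm thick and stands 14 to 22 mm in front of the boxing's face, so that it passes in front of the panel.
- catch_tip (a point): Centre of the rounded tip end of the catch's bar, 52 mm from the pivot. The bar is 14 mm wide; its end is a further 7 mm out.
- catch (a joint): Angle of the turn-catch, rad. 0: the bar points level to the left (boxing +y). Negative: up and left (starts between -0.7 and 0). It grows as the bar is pressed down; pi/2: straight down in front of the panel, stop at 1.62. It stays where left and turns with about 1 N at the tip. While it is 0 or less the panel passes below it.
- valves: Two fixed chrome shut-off valves on copper risers, 65 mm either side of the origin, which is on the floor midway, 85 to 97 mm in front of the boxing's face; axes as the boxing's. Each is 24 mm thick, 105 mm high; its round knob (40 mm across) points forward (-x), to 50 mm from the valve's axis, at 56 to 96 mm height. A copper tail runs sideways from each to 126 mm from the middle, then down.
- knob_left (a joint): Angle of the left valve's knob, rad, 0 at the start. Not to be turned.
- knob_right (a joint): Angle of the right valve's knob, rad, 0 at the start. Not to be turned.
- turntable: Grey plastic turntable, 270 mm across, its rim 30 mm high, carrying the bottle, jar and brush. Origin on the floor at its centre. It can turn.
- spray_bottle: Empty green spray bottle on the turntable, 72 mm in diameter, 212 mm high, white trigger head. Origin: centre of its underside. Leave it alone.
- jar: Clear glass jar on the turntable, 68 mm in diameter, 105 mm high. Origin: centre of its underside. Leave it alone.
- scrub_brush: Yellow scrub brush on the turntable, 50 by 130 by 40 mm, bristles down. Origin: centre of its underside. Leave it alone.
- tin: Closed steel tin on the floor in front of the boxing, 84 mm in diameter, 80 mm high. Origin: centre of its underside. Leave it alone.

How it is judged (in metres and radians):
On the way, in this order (a step that is already met when the one before it is completed fails the run):
1. the panel stands upright against the boxing, its foot in the channel (angle between panel's own z axis and vertical below 0.13 rad and x of panel_top in the frame of boxing above -0.01 m and x of panel_foot in the frame of boxing above -0.03 m and z of panel_foot in the frame of boxing below 0.015 m), for 0.2 s.
2. the catch is turned down over the front of the standing panel (all of step 1 and value of joint catch above 1.2 rad), for 0.2 s.
At the end, for the whole second after the job is handed in: The panel stands within 0.13 rad of upright, its top edge against the boxing (centre line within 10 mm of the front face), its foot on the floor in the channel, at rest; the catch points down over it (joint above 1.2 rad) (all of step 2 and linear speed of panel below 0.02 m/s); the robot touches nothing.
It fails at once if the panel is lifted out of its channel or its foot leaves it (z of panel_foot in the frame of boxing above 0.025 m or x of panel_foot in the frame of boxing below -0.035 m).
It fails at once if the panel is pushed hard (over 60 N) (contact force between any of the fingers, the arm and panel above 60 N).
It fails at once if a valve knob is turned by more than 0.4 rad (value of joint any of knob_left, knob_right above 0.4 rad or value of joint any of knob_left, knob_right below -0.4 rad).
It fails at once if a thing standing around is moved by more than 20 mm (distance of any of spray_bottle, jar, scrub_brush, tin from where it was at the start of the episode above 0.02 m).
It also fails if it takes over 51 s, if anything falls off the work surface, if the arm or the gripper's body presses on something with over 40 N, if the wrist force passes 120 N, or if a joint passes its speed limit or range.

## Robot

A 6-joint arm with a two-finger parallel gripper is mounted at the origin on the work surface. World frame = base frame: x ahead of the robot, y to its left, z up, the work surface at z = 0. Lengths are in mm, angles in rad, forces in N, time in s.
With the tool pointing down it reaches from about 300 to 825 mm from the base axis. Payload 5.4 kg.
Tool frame: the origin (TCP) lies on the centre line of the jaws, within the pads' length; the fingertips stand 25 mm ahead of it and the grasp point (between the pads) lies 6 mm ahead of it; z points along the fingers, y is the line along which they close (so a half turn about z gives the same grasp; the last joint's range is limited). The gripper opens to 92 mm and grips with 3 to 60 N. Pads are 20 mm wide; open, the fingers measure 128 mm over their backs; the gripper's body (75 mm by 189 mm) begins 69 mm behind the grasp point.
Start: joints at [-1.439, 0.158, 1.597, -0, 1.386, -0.21], TCP at [192.706, -541.729, 239.601] pointing down, gripper open.
Joint ranges: [-2.91, 2.91], [-0.94, 2.29], [0.18, 2.7], [-1.29, 4.43], [0.17, 2.64], [-3, 3]. Speed limits (rad/s): [2.57, 2.57, 3.14, 3.14, 3.14, 3.14].

## Interface

Orientations are given as a unit quaternion [w, x, y, z].
In Python, from bench import env, eyes gives the robot as it stands. The module is installed in compiled form; this text tells all that it offers.
- The arm moves only by the tool move_arm, never from a script. Its argument "rows" is a list of rows, each a list of 3 entries, a list of its own where there are three numbers: the opening, from 0 (shut) to 1 (fully open), then the shift along the world's x, y, z in mm, then the turn about the world's z in rad. A call has exactly 5 rows; each row shifts and turns the commanded pose from where the row before left it; what a row does not reach is not made up. A row lasts 1/10 s, in which the tool goes at most 50 mm and 8.59 degrees, less where a joint would pass 70% of its speed; a pose out of reach is approached as far as the arm can. A call with a gripper value outside its range is refused whole. The fingers move at their own pace and stop on an object; "grip_force" is the grip in N (left out, the last holds). Time passes only in rows, so rows that do not move let the fingers close, or fill a call up. It gives the time, the measured TCP pose, the force, the opening and the grip force at its end, in the units of the state.
- env.sense(): the state, without advancing time (a new reading comes with each control period).
- eyes.grab_frame(name): name is "scene" or "top" or "wrist"; returns the picture (384x512x3 uint8, blue, green, red); there is no depth.
- eyes.camera_params(name): a dict with "fx", "fy", "cx", "cy" (pixels), "position" and "rotation" of the camera in the world. Camera axes: x right, y up, looking along -z (the intrinsics and any distortion apply to the point x, -y, -z); pixel columns grow to the right and rows downward; lengths in mm; the calibration is good to about 2 mm. A picture is of the moment at which its call begins: read the wrist's pose just before it. camera_params takes no time and is no camera call; for the wrist camera it gives the pose at the moment of the call.
- env.finish_job(): hands the job in; it is judged then, once.
The state is a dict: "t": time; "joints": joint angles; "dq": joint speeds; "tau": joint torques, N m; "position": TCP position; "ee_rot": TCP orientation; "contact_force": force on the tool from outside, world axes, zero at the start; "ft_torque": the same for the moment, N m; "grip_width": opening from 0.0 (shut) to 1.0 (fully open); "finger_force": force on a finger pad.
Only numpy, scipy, OpenCV 4.12 (cv2) and the standard library are available. Lean on these libraries where they do the work, as an engineer would, in place of code of your own. Each camera call takes 0.05 s, during which the arm holds its last target. There are 200 camera calls.

## Working session

There is one attempt and no reset: what is moved stays moved. The work goes in short steps, Python scripts to look and compute and a tool call to move; the robot and the scene stay as the last step left them, time stands still between calls to the robot, and variables do not carry over. Pictures are saved under pics/ and viewed, at most 10 in all, crops included, and the job is handed in when it is done.

Besides the shell and the picture viewer there is one more tool, called after "Call:" as name([rows], argument=value, ...), one row to a line, values as JSON. move_arm: Moves the arm, as the interface text tells. Its arguments: {"type":"object","properties":{"rows":{"type":"array","items":{"type":"array"}},"grip_force":{"type":"number"}},"required":["rows"]}

```bash
mkdir -p pics
python3 - <<'E'
from bench import env, eyes
import cv2,numpy as np
s=env.sense(); print(s['t'],s['position'],s['ee_rot'],s['grip_width'],s['contact_force'])
for n in ("scene","top"):
    p=eyes.camera_params(n); print(n,p)
    cv2.imwrite(f"pics/{n}0.png",cv2.resize(eyes.grab_frame(n),(800,600),interpolation=cv2.INTER_CUBIC))
E
```

```text
0.0 [ 192.64367462 -541.18297145  238.63895749] [-8.87223367e-04  9.85434864e-01  1.70050994e-01  3.34907968e-05] 0.9991598940449216 [-0.03918047 -0.60178185  0.38111426]
scene {'fx': 362.2433373644031, 'fy': 362.2433373644031, 'cx': 257.8220481727012, 'cy': 198.95399114227928, 'position': array([1157.15213017,  228.26224712,  797.61803028]), 'rotation': array([0.53061979, 0.21681901, 0.31943181, 0.75458298])}
top {'fx': 418.280323511604, 'fy': 418.280323511604, 'cx': 253.1250397067891, 'cy': 191.57604181337342, 'position': array([ 452.16983446,  -23.41708806, 1084.90761399]), 'rotation': array([-0.70175211, -0.03314579,  0.03788461,  0.71064062])}
```

View pics/scene0.png

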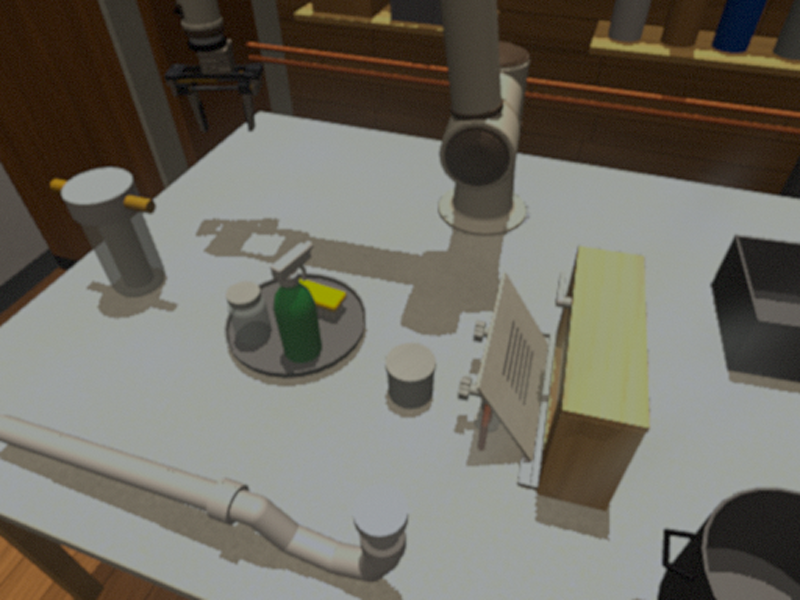

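View pics/top0.png

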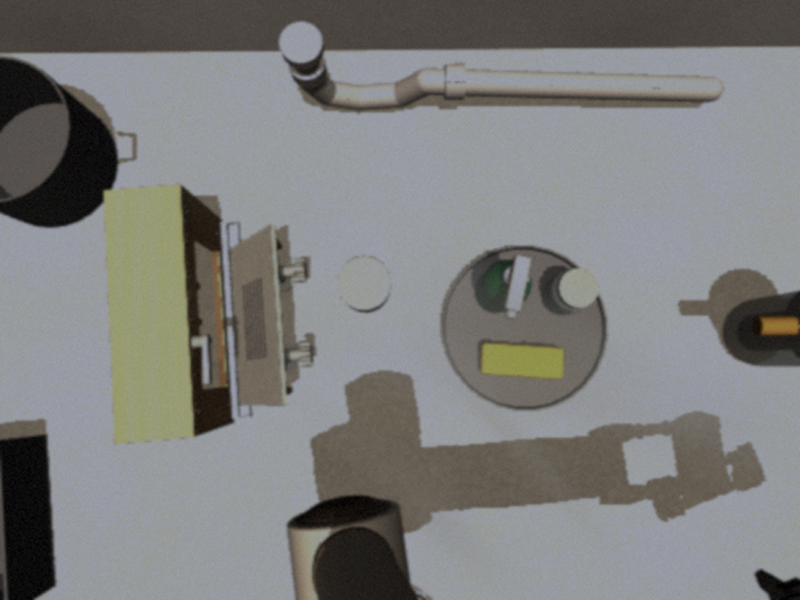

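The scene view shows the panel leaning on the two valves in front of the boxing, with the tin just ahead of it. In the top view the boxing's front top edge runs (181,185)–(193,437), the panel's top edge (274,227)–(285,404), the channel (228,223)–(245,416) and the catch (207,342)–(208,385). The tin is at (364,283).

```bash
cat > h.py <<'E'
from bench import env, eyes
import cv2,numpy as np
from scipy.spatial.transform import Rotation as R
def ray(n,u,v):
    p=eyes.camera_params(n);q=np.array(p['rotation'])
    u,v=u*.64+ -.18,v*.64-.18
    d=np.array([(u-p['cx'])/p['fx'],-(v-p['cy'])/p['fy'],-1])
    return np.array(p['position']),R.from_quat(q[[1,2,3,0]]).apply(d)
def at(n,u,v,z):
    o,d=ray(n,u,v); return (o+d*(z-o[2])/d[2]).round(1)
def proj(n,X):
    p=eyes.camera_params(n);q=np.array(p['rotation'])
    c=R.from_quat(q[[1,2,3,0]]).inv().apply(np.atleast_2d(X)-p['position'])
    return np.c_[((c[:,0]/-c[:,2])*p['fx']+p['cx']+.18)/.64,(-(c[:,1]/-c[:,2])*p['fy']+p['cy']+.18)/.64].round(0)
E
python3 - <<'E'
from h import *
for nm,u,v,z in [("FR",181,185,217),("FL",193,437,217),("BR",105,190,217),("BL",114,443,217),("pR",274,227,160),("pL",285,404,160),("piv",207,342,200),("tip end",208,385,220),("tin",364,283,80),("bottle trig",518,285,212),("jar",577,288,105),("knobR",305,268,76),("knobL",312,350,76),("chR",240,224,10),("chL",252,416,10)]:
    print(nm,at("top",u,v,z))
for nm,u,v,z in [("FR",560,490,0),("FRtop",567,408,217),("FLtop",579,248,217),("BRtop",644,422,217),("pTL",507,278,160),("pTR",481,385,160)]: print("scene",nm,at("scene",u,v,z))
E
```

```text
FR [699.4 259.4 217. ]
FL [362.8 237.1 217. ]
BR [693.6 362.  217. ]
BL [356.5 339.6 217. ]
pR [652.4 143.4 160. ]
pL [400.6 126.6 160. ]
piv [487.  225.6 200. ]
tip end [429.9 217.8 220. ]
tin [579.9  18.1  80. ]
bottle trig [ 557.9 -194.7  212. ]
jar [ 565.2 -304.9  105. ]
knobR [605.1 109.9  76. ]
knobL [477.5  99.1  76. ]
chR [690.6 227.2  10. ]
chL [373.7 204.3  10. ]
scene FR [683.9 298.5   0. ]
scene FRtop [699.4 270.2 217. ]
scene FLtop [372.  241.2 217. ]
scene BRtop [689.  360.9 217. ]
scene pTL [417.9 138.5 160. ]
scene pTR [655.2 154.3 160. ]
```

```bash
cat >> h.py <<'E'
th=0.063; ex=np.array([-np.sin(th),np.cos(th),0]); ey=np.array([-np.cos(th),-np.sin(th),0]); O=np.array([531,249,0.])
def w(x,y,z): return O+x*ex+y*ey+np.array([0,0,z])
def b(P): d=np.array(P)-O; return np.array([d@ex,d@ey,d[2]]).round(1)
E
python3 - <<'E'
from h import *
im=eyes.grab_frame("scene"); im=cv2.resize(im,(800,600),interpolation=cv2.INTER_CUBIC)
def dot(P,c): u,v=proj("scene",P)[0]; cv2.circle(im,(int(u),int(v)),1,c,-1)
for y in(-170,170):
  for x in (0,104): dot(w(x,y,217),(0,0,255))
  dot(w(0,y,0),(0,0,255))
dot(w(-18,45,200),(255,0,0))
for i,a in enumerate((-.7,-.35,0)): dot(w(-18,45+59*np.cos(a),200-59*np.sin(a)),[(0,0,255),(0,255,0),(255,0,255)][i])
for a in (.5,.6):
  for y in (-130,130): dot(w(-18-185*np.sin(a),y,185*np.cos(a)),(0,255,0))
cv2.imwrite("pics/s1.png",cv2.resize(im[220:520,420:680],None,fx=2,fy=2,interpolation=cv2.INTER_CUBIC))
print("front",w(-190,-5,0),w(-150,-5,0), "home",w(-16,-5,0))
E
```

```text
front [547.9521642   59.69172197   0.        ] [545.43383085  99.61236823   0.        ] home [536.99741412 233.34653317   0.        ]
```

View pics/s1.png

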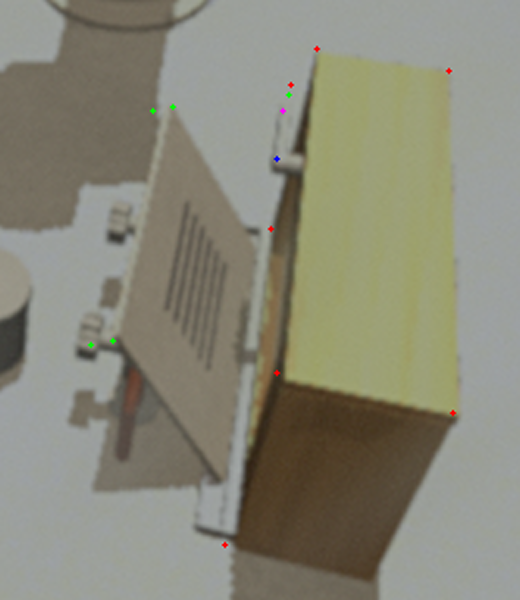

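Call:
move_arm([
  [0, [0, 0, 15], 0.14],
  [0, [15, 30, 15], 0.14],
  [0, [20, 40, 15], 0.14],
  [0, [20, 40, 0], 0.14],
  [0, [20, 40, 0], 0.14],
], grip_force=20)

```text
t: 0.65
position: [268.2, -390.4, 284.9]
ee_rot: [0.0, 0.866, 0.5, 0.0]
contact_force: [1.6, -0.1, 0.1]
grip_width: 0.587
finger_force: 0.0
```

The overlay fits within about 4 mm (the real box may be a few mm farther). The catch is raised at about -0.5 rad and the panel leans about 0.5 rad.

Call:
move_arm([
  [0, [26, 42, 0], 0.14],
  [0, [26, 42, 0], 0.14],
  [0, [26, 42, 0], 0.14],
  [0, [26, 42, 0], 0.14],
  [0, [26, 42, 0], 0.027],
])

```text
t: 1.15
position: [398.2, -179.8, 284.5]
ee_rot: [0.0, 0.685, 0.728, 0.0]
contact_force: [1.1, -1.1, 0.3]
grip_width: 0.151
finger_force: 0.0
```

Call:
move_arm([
  [0, [26, 42, 0], 0],
  [0, [26, 42, 0], 0],
  [0, [26, 42, 0], 0],
  [0, [26, 42, 0], 0],
  [0, [26, 42, 0], 0],
])

```text
t: 1.65
position: [528.3, 30.4, 284.4]
ee_rot: [0.0, 0.686, 0.727, -0.0]
contact_force: [-0.0, -0.6, 1.1]
grip_width: 0.007
finger_force: 0.0
```

Call:
move_arm([
  [0, [10, 10, -20], 0],
  [0, [10, 10, -20], 0],
  [0, [0, 0, -25], 0],
  [0, [0, 0, -25], 0],
  [0, [0, 0, 0], 0],
])

```text
t: 2.15
position: [544.9, 48.8, 190.4]
ee_rot: [-0.003, 0.686, 0.727, -0.002]
contact_force: [-0.4, 0.2, -1.7]
grip_width: 0.005
finger_force: 0.0
```

Run:
```python
from h import *
s=env.sense();print(s['t'],s['position'],s['ee_rot'],s['grip_width'],b(s['position']),s['contact_force'])
im=np.vstack([cv2.resize(eyes.grab_frame(n),(800,600),interpolation=cv2.INTER_CUBIC)[a:a+300,c:c+500] for n,a,c in(("scene",180,300),("top",150,50))])
cv2.imwrite("pics/s2.png",im)
```

```text
2.15 [544.91126041  48.76731444 190.3655642 ] [-0.00340681  0.68618776  0.72741222 -0.00249496] 0.004573095861723275 [-200.7   -1.3  190.4] [-0.38452296  0.18226891 -1.70034332]
```

View pics/s2.png

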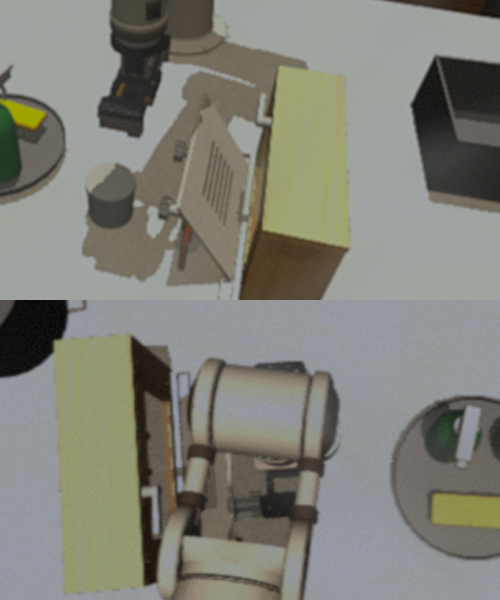

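The picture shows the closed gripper upright in front of the panel's middle, clear of the tin. Next I lower it and approach.

Call:
move_arm([
  [0, [0, 10, -9], 0],
  [0, [-1, 15, -9], 0],
  [0, [-1, 15, 0], 0],
  [0, [-1, 10, 0], 0],
  [0, [0, 5, 0], 0],
])

```text
t: 2.75
position: [544.6, 104.9, 177.0]
ee_rot: [0.0, 0.686, 0.728, 0.0]
contact_force: [0.9, 0.9, -0.8]
grip_width: 0.006
finger_force: 0.0
```

Call:
move_arm([
  [0, [0, 5, 0], 0],
  [0, [-1, 5, 0], 0],
  [0, [0, 5, 0], 0],
  [0, [0, 5, 0], 0],
  [0, [0, 5, 0], 0],
])

```text
t: 3.25
position: [543.8, 128.4, 176.6]
ee_rot: [0.0, 0.686, 0.727, -0.0]
contact_force: [0.2, -0.2, 0.9]
grip_width: 0.004
finger_force: 0.5
```

Call:
move_arm([
  [0, [-1, 5, 1], 0],
  [0, [0, 5, 1], 0],
  [0, [0, 5, 1], 0],
  [0, [0, 5, 1], 0],
  [0, [-1, 5, 1], 0],
])

```text
t: 3.75
position: [541.8, 153.7, 181.7]
ee_rot: [0.0, 0.686, 0.727, 0.0]
contact_force: [0.9, -1.0, -0.2]
grip_width: 0.007
finger_force: 0.3
```

Call:
move_arm([
  [0, [-1, 5, 2], 0],
  [0, [0, 5, 2], 0],
  [0, [0, 5, 2], 0],
  [0, [0, 5, 2], 0],
  [0, [-1, 5, 2], 0],
])

```text
t: 4.25
position: [539.8, 178.7, 191.8]
ee_rot: [0.0, 0.686, 0.727, 0.0]
contact_force: [0.1, -0.6, 0.1]
grip_width: 0.003
finger_force: 0.1
```

Run:
```python
from h import *
cv2.imwrite("pics/s3.png",cv2.resize(cv2.resize(eyes.grab_frame("scene"),(800,600),interpolation=cv2.INTER_CUBIC)[200:500,400:680],None,fx=2,fy=2))
```

```text
(no output)
```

View pics/s3.png

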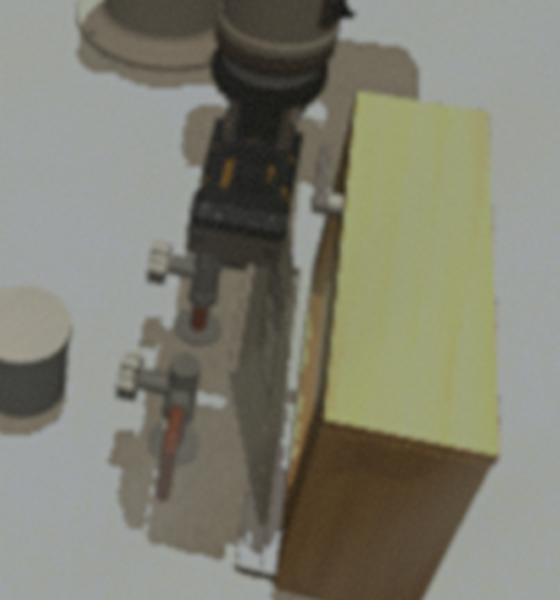

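The panel is off the valves and swinging up, with its foot in the channel. I continue pushing.

Call:
move_arm([
  [0, [0, 5, 0], 0],
  [0, [-1, 5, 0], 0],
  [0, [0, 5, 0], 0],
  [0, [0, 5, 0], 0],
  [0, [0, 5, 0], 0],
])

```text
t: 4.8
position: [538.6, 203.7, 191.5]
ee_rot: [-0.0, 0.686, 0.727, -0.0]
contact_force: [-0.0, -0.4, -0.3]
grip_width: 0.006
finger_force: 0.1
```

Call:
move_arm([
  [0, [-1, 4, 0], 0],
  [0, [0, 4, 0], 0],
  [0, [0, 3, 0], 0],
  [0, [0, 3, 0], 0],
  [0, [0, 2, 0], 0],
])

```text
t: 5.3
position: [537.7, 219.5, 191.6]
ee_rot: [-0.0, 0.686, 0.727, -0.0]
contact_force: [0.7, -0.1, 0.1]
grip_width: 0.006
finger_force: 0.1
```

Call:
move_arm([
  [0, [-1, 2, 0], 0],
  [0, [0, 2, 0], 0],
  [0, [0, 2, 0], 0],
  [0, [0, 1, 0], 0],
  [0, [0, 0, 0], 0],
])

```text
t: 5.8
position: [536.7, 226.4, 191.6]
ee_rot: [-0.0, 0.686, 0.727, -0.0]
contact_force: [0.4, 0.6, -0.3]
grip_width: 0.004
finger_force: 0.0
```

Call:
move_arm([
  [0, [0, 1, 0], 0],
  [0, [0, 1, 0], 0],
  [0, [0, 1, 0], 0],
  [0, [0, 1, 0], 0],
  [0, [0, 0, 0], 0],
])

```text
t: 6.3
position: [536.7, 230.4, 191.6]
ee_rot: [-0.0, 0.686, 0.727, 0.0]
contact_force: [0.5, 0.2, -0.7]
grip_width: 0.002
finger_force: 0.0
```

Call:
move_arm([
  [0, [0, 1, 0], 0],
  [0, [0, 1, 0], 0],
  [0, [0, 1, 0], 0],
  [0, [0, 1, 0], 0],
  [0, [0, 0, 0], 0],
])

```text
t: 6.8
position: [536.7, 234.0, 191.6]
ee_rot: [0.0, 0.686, 0.727, -0.0]
contact_force: [-0.3, -3.2, 0.4]
grip_width: 0.009
finger_force: 0.8
```

Resting contact at 3 N, with the TCP 15 mm in front of the face as predicted, so the panel is home. I back off, rise and go above the catch.

Call:
move_arm([
  [0, [0, -8, 0], 0],
  [0, [0, -12, 0], 0],
  [0, [0, -15, 15], 0],
  [0, [0, -5, 25], 0],
  [0, [0, 0, 35], 0],
])

```text
t: 7.3
position: [535.9, 192.1, 266.9]
ee_rot: [-0.001, 0.687, 0.727, -0.001]
contact_force: [0.7, 0.1, 0.4]
grip_width: 0.005
finger_force: 0.0
```

Call:
move_arm([
  [0, [-10, 0, 23], 0],
  [0, [-30, 0, 0], 0],
  [0, [-30, 0, 0], 0],
  [0, [-30, 0, 0], 0],
  [0, [-2, 0, 0], 0],
])

```text
t: 7.8
position: [432.7, 193.7, 290.8]
ee_rot: [0.0, 0.686, 0.727, 0.0]
contact_force: [0.8, -0.5, 0.3]
grip_width: 0.007
finger_force: 0.0
```

Run:
```python
from h import *
s=env.sense();print(s['t'],s['position'],b(s['position']))
f=lambda n,a,c:cv2.resize(cv2.resize(eyes.grab_frame(n),(800,600),interpolation=cv2.INTER_CUBIC)[a:a+300,c:c+400],None,fx=1.5,fy=1.5)[:,:]
cv2.imwrite("pics/s4.png",cv2.resize(np.hstack([f("scene",200,360),f("wrist",300,200)]),(800,300)))
for a in(-.6,-.4):print(w(-18,45+52*np.cos(a),200-52*np.sin(a)))
```

```text
7.8 [432.72046572 193.66174099 290.79944509] [-49.  101.6 290.8]
[444.39021252 225.5005729  229.36140862]
[439.42236782 225.18718396 220.2497538 ]
```

View pics/s4.png

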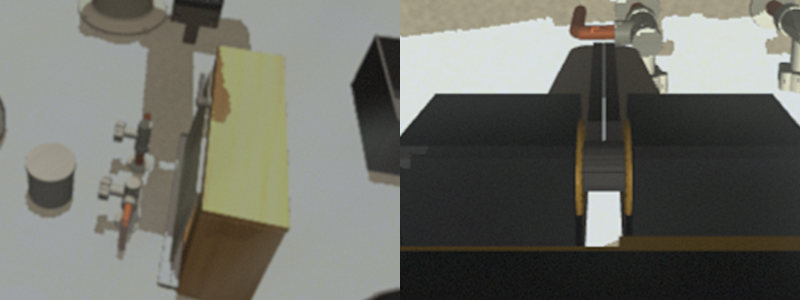

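The panel stands upright against the boxing, and the valves and tin are untouched. Next I move over the catch and press down.

Call:
move_arm([
  [0, [4, 12, 0], 0],
  [0, [4, 12, 0], 0],
  [0, [0, 0, -10], 0],
  [0, [0, 0, -10], 0],
  [0, [0, 0, 0], 0],
])

```text
t: 8.4
position: [441.6, 218.0, 266.8]
ee_rot: [-0.001, 0.686, 0.727, -0.002]
contact_force: [-0.1, -0.2, -0.1]
grip_width: 0.006
finger_force: 0.0
```

Call:
move_arm([
  [0, [0, 0, -6], 0],
  [0, [0, 0, -6], 0],
  [0, [0, 0, -6], 0],
  [0, [0, 0, -6], 0],
  [0, [0, 0, -6], 0],
])

```text
t: 8.9
position: [442.7, 218.2, 239.1]
ee_rot: [0.0, 0.686, 0.727, 0.0]
contact_force: [-0.4, 0.0, -0.7]
grip_width: 0.003
finger_force: 0.0
```

Call:
move_arm([
  [0, [0, 0, -6], 0],
  [0, [0, 0, -6], 0],
  [0, [0, 0, -4], 0],
  [0, [0, 0, -4], 0],
  [0, [0, 0, 0], 0],
])

```text
t: 9.4
position: [442.5, 218.2, 219.0]
ee_rot: [-0.0, 0.686, 0.727, -0.0]
contact_force: [-0.4, -0.4, -0.0]
grip_width: 0.003
finger_force: 0.0
```

Run:
```python
from h import *
s=env.sense();print(s['t'],s['position'],b(s['position']),s['contact_force'])
cv2.imwrite("pics/s5.png",cv2.resize(cv2.resize(eyes.grab_frame("scene"),(800,600),interpolation=cv2.INTER_CUBIC)[200:450,480:680],None,fx=3,fy=2.4))
```

```text
9.4 [442.515939   218.22789832 219.0306    ] [-25.1  90.2 219. ] [-0.39047661 -0.37422645 -0.02073082]
```

View pics/s5.png

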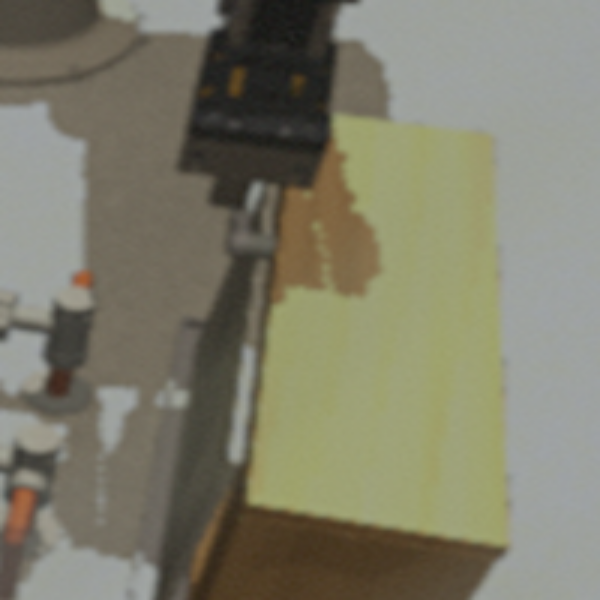

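Run:
```python
from h import *
c=lambda P:(proj("scene",P)-[480,200])*[3,2.4]
print("piv",c(w(-18,45,200)),c(w(-22,45,200)),c(w(-14,45,200)))
for a in(-.5,-.2,0,.2,.45):print(a,c(w(-18,45+59*np.cos(a),200-59*np.sin(a))))
print("finger corners",[c(w(x,72,194))[0] for x in(-35,-15)])
cv2.imwrite("pics/s6.png",cv2.resize(eyes.grab_frame("scene")[150:240,325:415],(600,600),interpolation=cv2.INTER_CUBIC))
```

```text
piv [[234.  237.6]] [[225.  237.6]] [[243. 240.]]
-0.5 [[252.  153.6]]
-0.2 [[249. 168.]]
0 [[243. 180.]]
0.2 [[240.  194.4]]
0.45 [[234.  213.6]]
finger corners [array([204. , 213.6]), array([243. , 218.4])]
```

View pics/s6.png

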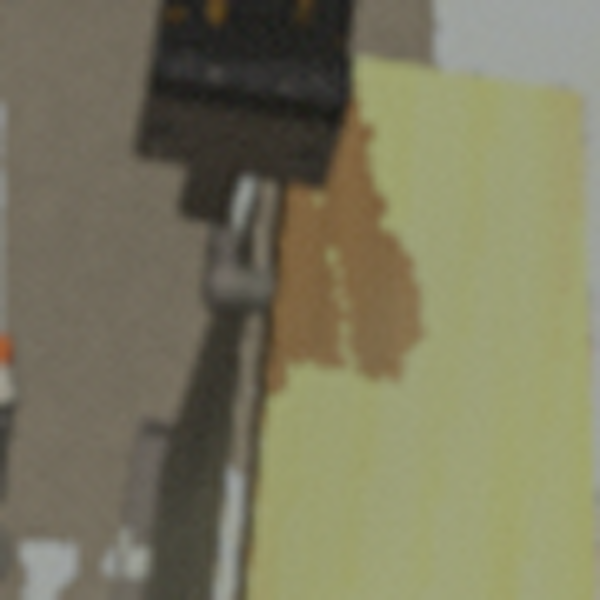

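Call:
move_arm([
  [0, [0, 1, 0], 0],
  [0, [0, 1, 0], 0],
  [0, [0, 1, 0], 0],
  [0, [0, 1, 0], 0],
  [0, [0, 0, 0], 0],
])

```text
t: 10.0
position: [442.7, 222.4, 219.6]
ee_rot: [0.0, 0.686, 0.727, 0.0]
contact_force: [-0.3, 0.0, 0.7]
grip_width: 0.006
finger_force: 0.0
```

No resistance, so the finger lies on top of the bar and has been turning it. I continue the arc down and to the right.

Call:
move_arm([
  [0, [1, 0, -5], 0],
  [0, [1, 0, -5], 0],
  [0, [1, 0, -5], 0],
  [0, [2, 0, -5], 0],
  [0, [2, 0, -5], 0],
])

```text
t: 10.5
position: [449.7, 222.2, 194.0]
ee_rot: [-0.0, 0.686, 0.727, -0.0]
contact_force: [-0.8, -0.0, 0.9]
grip_width: 0.007
finger_force: 0.4
```

Call:
move_arm([
  [0, [3, 0, -3], 0],
  [0, [3, 0, -3], 0],
  [0, [3, 0, -2], 0],
  [0, [3, 0, 0], 0],
  [0, [0, 0, 0], 0],
])

```text
t: 11.0
position: [461.9, 222.1, 186.4]
ee_rot: [-0.0, 0.686, 0.727, -0.0]
contact_force: [0.2, 0.2, 0.3]
grip_width: 0.006
finger_force: 0.2
```

Run:
```python
from h import *
s=env.sense();print(s['t'],s['position'],b(s['position']),s['contact_force'])
cv2.imwrite("pics/s7.png",cv2.resize(eyes.grab_frame("scene")[150:250,325:425],(600,600),interpolation=cv2.INTER_CUBIC))
c=lambda P:(proj("scene",P)*.64-[325,150])*6
for a in(0,.6,.9,1.2,1.5):print(a,c(w(-18,45+59*np.cos(a),200-59*np.sin(a))))
```

```text
11.0 [461.89830495 222.13572725 186.37864444] [-22.5  70.7 186.4] [0.15355832 0.20167952 0.26830934]
0 [[204.24 156.  ]]
0.6 [[188.88 228.96]]
0.9 [[181.2 271.2]]
1.2 [[173.52 309.6 ]]
1.5 [[169.68 344.16]]
```

View pics/s7.png

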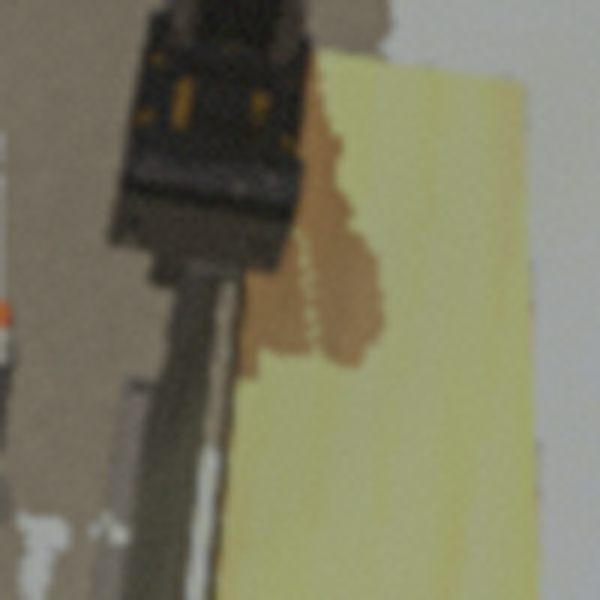

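The gripper hides most of the catch, and the panel still stands. I push on slowly to the right until the stop is felt.

Call:
move_arm([
  [0, [1, 0, 0], 0],
  [0, [1, 0, 0], 0],
  [0, [1, 0, 0], 0],
  [0, [0, 0, 0], 0],
  [0, [0, 0, 0], 0],
])

```text
t: 11.55
position: [464.5, 222.3, 186.5]
ee_rot: [-0.0, 0.686, 0.727, -0.0]
contact_force: [-2.3, -0.9, -0.4]
grip_width: 0.005
finger_force: 0.9
```

Call:
move_arm([
  [0, [1, 0, 0], 0],
  [0, [1, 0, 0], 0],
  [0, [1, 0, 0], 0],
  [0, [0, 0, 0], 0],
  [0, [0, 0, 0], 0],
])

```text
t: 12.05
position: [464.8, 222.3, 186.1]
ee_rot: [-0.002, 0.686, 0.728, -0.003]
contact_force: [-13.0, -0.1, 4.5]
grip_width: 0.003
finger_force: 6.8
```

The stop is felt (13 N at the predicted position). I retreat left, then forward and up, and check.

Call:
move_arm([
  [0, [-4, 0, 0], 0],
  [0, [-10, 0, 0], 0],
  [0, [-10, -10, 0], 0],
  [0, [0, -25, 10], 0],
  [0, [0, -25, 20], 0],
])

```text
t: 12.55
position: [442.4, 161.8, 215.7]
ee_rot: [-0.001, 0.686, 0.728, -0.001]
contact_force: [-0.6, -0.2, 0.8]
grip_width: 0.005
finger_force: 0.0
```

Call:
move_arm([
  [0, [0, -20, 40], 0],
  [0, [-20, -30, 35], 0],
  [0, [-20, -40, 20], 0],
  [0, [-20, -40, 0], 0],
  [0, [0, 0, 0], 0],
])

```text
t: 13.05
position: [383.2, 28.8, 312.8]
ee_rot: [0.002, 0.689, 0.725, 0.0]
contact_force: [0.7, 1.1, -0.7]
grip_width: 0.007
finger_force: 0.0
```

Run:
```python
from h import *
s=env.sense();print(s['t'],s['position'],s['contact_force'])
f=lambda n,a,c:cv2.resize(eyes.grab_frame(n)[a:a+130,c:c+130],(400,400),interpolation=cv2.INTER_CUBIC)
cv2.imwrite("pics/s8.png",np.hstack([f("scene",150,290),f("top",140,70)]))
```

```text
13.05 [383.15852437  28.8435974  312.76476306] [ 0.66548276  1.14397777 -0.72052055]
```

View pics/s8.png

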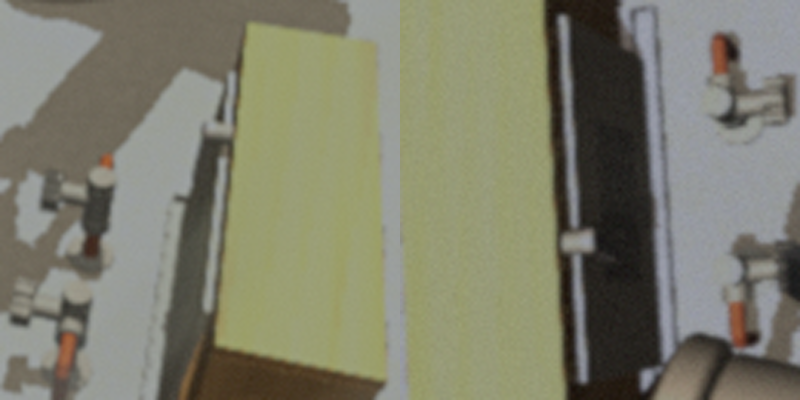

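The panel stands home in its channel and the catch points straight down over it (only its stub shows from above, at (578,240)). The robot is clear, so I hand in.

```bash
python3 -c "
from bench import env
print(env.finish_job())"
```

```text
the job is handed in; nothing more can be done
None
```

The job is handed in: in the last pictures the panel stood against the boxing with its foot in the channel, and the catch was pushed to its stop, pointing down over the panel; no verdict came back.

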